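# Fold up the header board of a tea display

## Task

The twin tea display carton has two stiff cardboard header boards: one stands raised, the other is still folded low over its tea. Fold the lowered header up about its crease so that, once you let go, it stays standing at the same lean as its raised neighbour; the board springs back some way when released, so check it and fold it again as needed. Leave the raised header, and the other things on the cabinet, as they are.

Things in the scene. Friction and masses are not known exactly. Their poses are not given: they have to be found in the camera images.
- carton: Open display carton of brown board (woodlike) fixed to the top: 100 deep (x) x 190 wide (y) x 100 mm high at the back, 55 in front. Origin under its centre, z up; low front faces its own -x, toward the robot. Two tubs of tea in it, 80 mm high. Header creases run along its y axis on the back edge, x = +47, z = 104 mm; headers centred at y = +46.5 (header_down), -46.5 mm (header_up).
- header_down: Header to fold up: card 6 mm thick, 84 mm wide, 100 mm long, then a pull tab. Origin on the crease at mid width; board lies along its own -x, y is the crease, z the normal. Fold angle 0 = level over the carton, tab to the front; turning about the carton's +y lifts the tab (90 degrees = upright, more = leaning away from the robot). Starts 2 to 42 degrees up; can be folded to 140.
- crease_down (a point): Centre of header_down's crease. It is stiff: it yields at 0.3 to 0.55 N m (2 to 5 N at the tab) either way, more in some parts of its travel, and otherwise stays. The board also flexes, so on letting go it springs back 5 to 20 degrees toward where it came from, by an amount not known beforehand.
- tab_down (a point): Point on header_down's tab, mid width and thickness, 128 mm from the crease. The tab is 36 mm wide and runs from 98 mm (where the board widens to 84 mm) to a rounded end at 156 mm from the crease, with straight sides to 138 mm. It can be pinched across its 36 mm and turns in a light grip as it is swung.
- header_up: The neighbouring header, same board and same frame, already raised: it stands at a fold angle between about 70 and 107 degrees, which is the angle to match. Its crease too yields to 4 N at the tab, so it should not be touched.
- tab_up (a point): The same point on header_up's tab, 128 mm from its crease.
- mug: White mug, 82 mm across, 94 mm high, to the left of the carton, a bystander. Origin under its centre.
- spice_jar: Spice jar with a green cap, 46 mm across, 106 mm high, left of the carton, a bystander. Origin under its centre.
- canister: Sugar canister, 92x92x120 mm, behind the carton, a bystander. Origin under its centre.
- jar: Glass sweet jar, 87 mm across, 149 mm high, behind the carton on the right, a bystander. Origin under its centre.
- biscuits: Bag with a row of round biscuits, 42x101x40 mm, in front of the carton on the right, a bystander. Origin under its centre.

How it is judged:
By the outcome, as a careful person would: the job done as asked, in the order asked, and still so for the second after the job is handed in, with the robot touching nothing.
It also fails if it takes over 58 s, if anything falls off the work surface, if the arm or the gripper's body presses on something with over 40 N, if the wrist force passes 120 N, or if a joint passes its speed limit or range.

## Robot

A 6-joint arm with a two-finger parallel gripper is mounted at the origin on a cart in front of the work surface, level with it; the furniture and walls round the work are solid. World frame = base frame: x ahead of the robot, y to its left, z up, the work surface at z = 0. Lengths are in m, angles in rad, forces in N, time in s.
With the tool pointing down it reaches from about 0.35 to 0.975 m from the base axis. Payload 4.9 kg.
Tool frame: the origin (TCP) lies midway between the tips of the shut fingers; the grasp point (between the pads) lies 19 mm behind it (ctrl.tcp_to_grasp is the distance from the TCP to the grasp point, in m); z points along the fingers, y is the line along which they close (so a half turn about z gives the same grasp; the last joint's range is limited). The gripper opens to 85 mm and grips with 20 to 120 N. Pads are 22 mm wide; open, the fingers measure 114 mm over their backs; the gripper's body (76 mm by 85 mm) begins 54 mm behind the grasp point. The pads swing forward as they close: fully open they stand 13 mm farther back than shut.
Start: joints at [1.08, 0.053, 1.613, -0, 1.476, -0.119], TCP at [0.227, 0.582, 0.231] pointing down, gripper open.
Joint ranges: [-3.01, 3.01], [-1.01, 2.22], [0.06, 2.58], [-1.02, 4.17], [0.09, 2.62], [-3.14, 3.14]. Speed limits (rad/s): [2.57, 2.57, 3.14, 3.14, 3.14, 3.14].

## Interface

Orientations are given as a rotation vector (axis times angle).
In Python, from station import ctrl, camrig, sensors, finish_job gives the robot as it stands (ctrl), with the cameras (camrig), the job as plain functions and the readings (sensors).
- The arm moves only by the tool jog_arm, called after "Emit:" as name(argument=value, ...) on one line, values as JSON. Schema: {"type":"object","properties":{"steps":{"type":"array","items":{"type":"array","items":{"type":"number"},"minItems":7,"maxItems":7},"minItems":1,"maxItems":20},"clamp_n":{"type":"number"},"only":{"type":"string"},"quiet":{"type":"boolean"},"lines":{"type":"string"}},"required":["steps"],"additionalProperties":false}. steps is a list of rows, 1 to 20 of them, each of 7 numbers: the finger opening in m, then dx, dy, dz in shares of 0.6 m (1.0 is 0.6 m), then a rotation vector rx, ry, rz in a scale on which 1.0 is pi rad; each row is the pose to reach, as a shift and turn from the pose commanded when the call began, along the tool's axes at that moment; what a row does not reach only later rows make up. A row lasts 1/12 s, in which the tool goes at most 0.0417 m and 0.125 rad, less where a joint would pass 70% of its speed; a pose out of reach is approached as far as the arm can. The fingers move at their own pace and stop on an object; clamp_n is the grip in N (left out, the last holds). Time passes only in rows, so rows that do not move let the fingers close. The tool returns the time, the measured TCP pose, the force, the opening and the grip force at its end. only (a regular expression) keeps the lines of the reply that match it, lines (a string "A,B") keeps lines A to B, and quiet returns only ok. Input that does not fit is refused with a message, and nothing moves.
- sensors.get_obs(): the state, without advancing time (a new reading comes with each control period).
- camrig.get_image(name): name is "scene" or "top" or "wrist"; returns the picture (400x640x3 uint8, red, green, blue); there is no depth.
- camrig.camera_params(name): a dict with "fx", "fy", "cx", "cy" (pixels), "T" (4x4, takes a point from camera to world coordinates); the wrist camera has in their place "tool_from_camera" (4x4, takes a point from camera to tool coordinates, whose origin is the TCP and whose axes are the flange's). Camera axes: x right, y down, z forward; pixel columns grow to the right and rows downward; lengths in m; the calibration is good to about 2 mm. A picture is of the moment at which its call begins: read the wrist's pose just before it. camera_params takes no time and is no camera call.
- finish_job(): hands the job in; it is judged then, once.
The state is a dict: "t": time; "q": joint angles; "dq": joint speeds; "effort": joint torques, N m; "tool_pos": TCP position; "tool_rot": TCP orientation; "contact_force": force on the tool from outside, world axes, zero at the start; "wrist_torque": the same for the moment, N m; "opening": finger opening in m; "grip_force": force on a finger pad.
Only numpy, scipy, OpenCV 4.12 (cv2) and the standard library are available. Lean on these libraries where they do the work, as an engineer would, in place of code of your own. Each camera call takes 0.05 s, during which the arm holds its last target. There are 200 camera calls.

## Working session

There is one attempt and no reset: what is moved stays moved. The work goes in short steps, Python scripts to look and compute and a tool call to move; the robot and the scene stay as the last step left them, time stands still between calls to the robot, and variables do not carry over. Pictures are saved under pics/ and viewed, at most 11 in all, crops included, and the job is handed in when it is done.

```bash
ls; mkdir -p pics; python3 - <<'E'
from station import ctrl, camrig, sensors, finish_job
import cv2,numpy as np
a=camrig.get_image("scene");b=camrig.get_image("top")
cv2.imwrite("pics/s0.png",a[:,:,::-1]);cv2.imwrite("pics/t0.png",b[:,:,::-1])
np.set_printoptions(precision=4,suppress=True)
for n in("scene","top","wrist"):print(n,camrig.camera_params(n))
print(sensors.get_obs(), ctrl.tcp_to_grasp)
E
```

```text
pics
station.py
scene {'fx': 477.54899655929853, 'fy': 477.54899655929853, 'cx': 321.1761915015268, 'cy': 202.79673941117335, 'T': array([[ 0.6999, -0.5357,  0.4724,  0.0336],
       [-0.7142, -0.536 ,  0.4501, -0.4809],
       [ 0.0121, -0.6524, -0.7578,  0.8974],
       [ 0.    ,  0.    ,  0.    ,  1.    ]])}
top {'fx': 382.64242662597724, 'fy': 382.64242662597724, 'cx': 318.9241646431932, 'cy': 196.7712155726333, 'T': array([[-0.011 , -0.993 ,  0.1175,  0.4431],
       [-0.9999,  0.0111,  0.0005,  0.0072],
       [-0.0018, -0.1175, -0.9931,  0.9472],
       [ 0.    ,  0.    ,  0.    ,  1.    ]])}
wrist {'fx': 350.07573992672286, 'fy': 350.07573992672286, 'cx': 323.18918247161025, 'cy': 204.28193067468726, 'tool_from_camera': array([[-0.0008, -0.9559, -0.2938,  0.0743],
       [ 1.    , -0.001 ,  0.0005, -0.0003],
       [-0.0008, -0.2938,  0.9559, -0.142 ],
       [ 0.    ,  0.    ,  0.    ,  1.    ]])}
{'t': 0.1, 'q': array([ 1.08  ,  0.0533,  1.6142, -0.    ,  1.476 , -0.119 ]), 'dq': array([-0.0009, -0.0023, -0.0042, -0.0011,  0.0023,  0.0003]), 'effort': array([  0.0004, -39.4905, -37.1364,  -0.0001,   0.0039,   0.    ]), 'tool_pos': array([0.2268, 0.5818, 0.2302]), 'tool_rot': array([-0.5806, -3.0869,  0.0028]), 'contact_force': array([ 0.1651,  0.5066, -0.1108]), 'wrist_torque': array([-0.0174,  0.0484, -0.0181]), 'grip_force': 0.0, 'opening': 0.08547491980717056} 0.0187
```

View pics/s0.png

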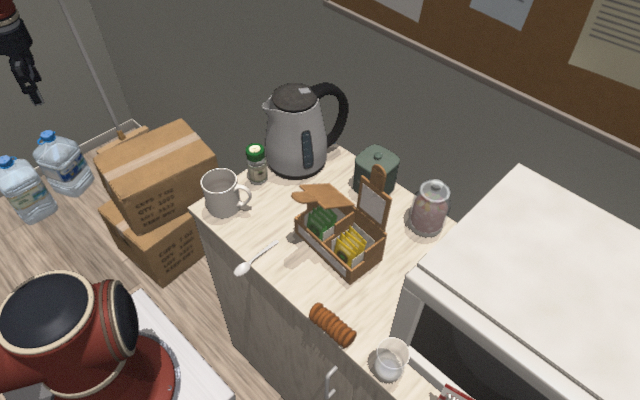

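View pics/t0.png

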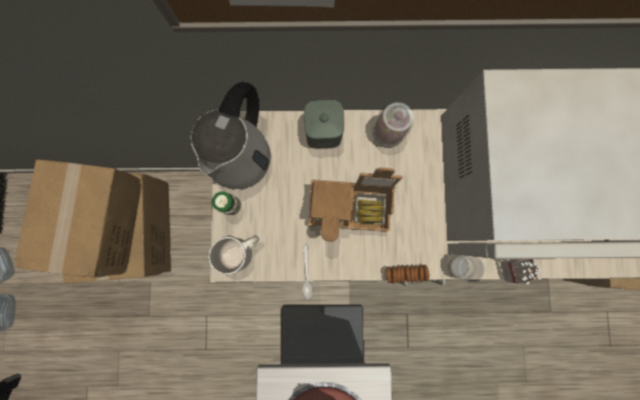

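The scene view shows the raised header at about (373,203) with its tab at (377,172), and the lowered one at (325,195) with its tab at (302,197). In the top view the lowered board is at (332,200) with its tab at (330,230), and the raised one is at (378,182). I'll zoom in on both.

```bash
python3 - <<'E'
import cv2,numpy as np
s=cv2.imread("pics/s0.png")[150:290,285:405];t=cv2.imread("pics/t0.png")[160:250,300:410]
A=cv2.resize(s,None,fx=4,fy=4,interpolation=cv2.INTER_CUBIC)[:,:400]
A=cv2.resize(s[:,:],(400,467),interpolation=cv2.INTER_CUBIC);B=cv2.resize(t,(400,327),interpolation=cv2.INTER_CUBIC)
c=np.zeros((470,800,3),np.uint8);c[:467,:400]=A;c[:327,400:]=B
cv2.imwrite("pics/z0.png",c)
E
```

```text
(no output)
```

View pics/z0.png

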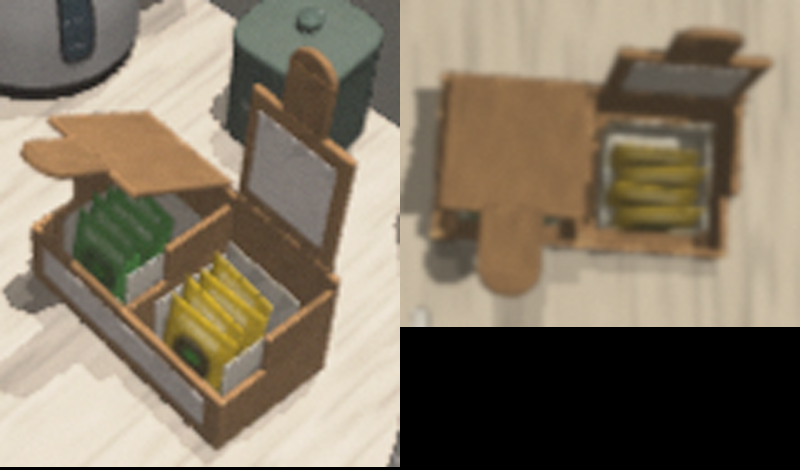

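Scene crop (3.33× from (285,150)): the raised board's corners are (258,88), (353,165), (330,278) and (242,195). The lowered board's corners are (50,118), (152,112), (232,188) and (133,195), with its tab tip at about (25,152). In the top crop (3.64× from (300,160)) the raised corners are (620,57) and (770,62), and the lowered tab end is at (512,293).

```bash
cat > h.py <<'E'
import numpy as np,cv2
from scipy.spatial.transform import Rotation as R
from station import ctrl, camrig, sensors, finish_job
np.set_printoptions(precision=4,suppress=True)
def pose(o=None):
    o=o or sensors.get_obs();T=np.eye(4);T[:3,:3]=R.from_rotvec(o["tool_rot"]).as_matrix();T[:3,3]=o["tool_pos"];return T
def ray(n,uv,T=None):
    c=camrig.camera_params(n);M=c["T"] if n!="wrist" else T@c["tool_from_camera"]
    d=M[:3,:3]@np.array([(uv[0]-c["cx"])/c["fx"],(uv[1]-c["cy"])/c["fy"],1]);return M[:3,3],d/np.linalg.norm(d)
def proj(n,P,T=None):
    c=camrig.camera_params(n);M=c["T"] if n!="wrist" else T@c["tool_from_camera"]
    p=np.linalg.inv(M)@np.append(P,1);return np.array([c["cx"]+c["fx"]*p[0]/p[2],c["cy"]+c["fy"]*p[1]/p[2]])
def onz(r,z): o,d=r;return o+d*(z-o[2])/d[2]
def tri(*rs):
    A=sum(np.eye(3)-np.outer(d,d) for o,d in rs);b=sum((np.eye(3)-np.outer(d,d))@o for o,d in rs)
    p=np.linalg.solve(A,b);return p,max(np.linalg.norm(np.cross(p-o,d)) for o,d in rs)
E
python3 - <<'E'
from h import *
S=lambda u,v:ray("scene",(285+u/3.333,150+v/3.333))
Tp=lambda u,v:ray("top",(300+(u-400)/3.636,160+v/3.636))
print("front bottom R",onz(S(218,443),0));print("front top R",onz(S(222,408),.055));print("front top L",onz(S(36,232),.055))
print("back top R",onz(S(337,282),.1))
print("top: front R",onz(Tp(723,252),.055),"front L",onz(Tp(436,237),.055))
for n,a,b in[("up L",(258,86),(620,55)),("up R",(353,165),(770,62)),("up tip",(310,47),(712,33)),("dn tip",(23,155),(512,295)),("dn backL",(152,112),(446,75)),("dn frontL",(50,118),(440,208)),("dn frontR",(133,195),(580,213)),("dn backR",(232,188),(590,78))]:
    print(n,*tri(S(*a),Tp(*b)))
E
```

```text
front bottom R [ 0.4742 -0.1531  0.    ]
front top R [ 0.4676 -0.1581  0.055 ]
front top L [0.4826 0.025  0.055 ]
back top R [ 0.5641 -0.1644  0.1   ]
top: front R [ 0.4707 -0.154   0.055 ] front L [0.4823 0.0294 0.055 ]
up L [ 0.5747 -0.0761  0.2036] 0.0020148413605544624
up R [ 0.5691 -0.1567  0.2011] 0.0004528135186724967
up tip [ 0.5726 -0.1138  0.2651] 0.0004120661871995359
dn tip [ 0.4433 -0.0135  0.1962] 0.0017603491029862257
dn backL [0.5824 0.0188 0.1025] 0.003815842872880942
dn frontL [0.4952 0.0234 0.16  ] 0.0015008450381523814
dn frontR [ 0.4909 -0.0555  0.1546] 0.00032869492968489014
dn backR [ 0.5763 -0.0667  0.0997] 0.0010593476334335625
```

```bash
cat >> h.py <<'E'
cx=np.array([.9977,-.068,0]);cy=np.array([.068,.9977,0]);ez=np.array([0,0,1.])
CD=np.array([.576,-.024,.104]);CU=CD-.093*cy
def brd(a):a=np.radians(a);return -np.cos(a)*cx+np.sin(a)*ez, -np.sin(a)*cx-np.cos(a)*ez   # along, underside normal
def toolrot(p,s):
    p=np.radians(p);z=np.cos(p)*cx-np.sin(p)*ez;y=s*cy;return np.c_[np.cross(y,z),y,z]
def rel(P,Rt,T=None):
    T=pose() if T is None else T
    return T[:3,:3].T@(P-T[:3,3]),R.from_matrix(T[:3,:3].T@Rt).as_rotvec()
E
python3 - <<'E'
from h import *
T=pose();print(T)
u,n=brd(34.5)
for s in(1,-1):
    Rt=toolrot(30,s);P=CD+.118*u+.018*n;print(s,P,Rt[:,0],rel(P-.12*Rt[:,2],Rt),rel(P,Rt))
E
```

```text
[[-0.9317  0.3633 -0.0009  0.2268]
 [ 0.3633  0.9317 -0.0016  0.5818]
 [ 0.0002 -0.0018 -1.      0.2302]
 [ 0.      0.      0.      1.    ]]
1 [ 0.4688 -0.0167  0.156 ] [-0.4988  0.034  -0.8661] (array([-0.3437, -0.5007,  0.015 ]), array([-0.1606, -1.0393, -0.2745])) (array([-0.4429, -0.4695,  0.075 ]), array([-0.1606, -1.0393, -0.2745]))
-1 [ 0.4688 -0.0167  0.156 ] [ 0.4988 -0.034   0.8661] (array([-0.3437, -0.5007,  0.015 ]), array([-1.4362,  0.222 ,  2.4861])) (array([-0.4429, -0.4695,  0.075 ]), array([-1.4362,  0.222 ,  2.4861]))
```

The rows are not in the units I measure in: shifts go in shares of 0.6 m and turns go in shares of pi rad. I convert before sending: -0.501 m / 0.6 = -0.835, -0.344 m / 0.6 = -0.5733, -1.039 rad / 3.1416 = -0.3307.

Emit:
jog_arm(steps=[[0, -0.5733, -0.835, 0.025, -0.0512, -0.3307, -0.0875], [0, -0.5733, -0.835, 0.025, -0.0512, -0.3307, -0.0875], [0, -0.5733, -0.835, 0.025, -0.0512, -0.3307, -0.0875], [0, -0.5733, -0.835, 0.025, -0.0512, -0.3307, -0.0875], [0, -0.5733, -0.835, 0.025, -0.0512, -0.3307, -0.0875], [0, -0.5733, -0.835, 0.025, -0.0512, -0.3307, -0.0875], [0, -0.5733, -0.835, 0.025, -0.0512, -0.3307, -0.0875], [0, -0.5733, -0.835, 0.025, -0.0512, -0.3307, -0.0875], [0, -0.5733, -0.835, 0.025, -0.0512, -0.3307, -0.0875], [0, -0.5733, -0.835, 0.025, -0.0512, -0.3307, -0.0875], [0, -0.5733, -0.835, 0.025, -0.0512, -0.3307, -0.0875], [0, -0.5733, -0.835, 0.025, -0.0512, -0.3307, -0.0875], [0, -0.5733, -0.835, 0.025, -0.0512, -0.3307, -0.0875], [0, -0.5733, -0.835, 0.025, -0.0512, -0.3307, -0.0875], [0, -0.5733, -0.835, 0.025, -0.0512, -0.3307, -0.0875], [0, -0.5733, -0.835, 0.025, -0.0512, -0.3307, -0.0875], [0, -0.5733, -0.835, 0.025, -0.0512, -0.3307, -0.0875], [0, -0.5733, -0.835, 0.025, -0.0512, -0.3307, -0.0875], [0, -0.5733, -0.835, 0.025, -0.0512, -0.3307, -0.0875], [0, -0.5733, -0.835, 0.025, -0.0512, -0.3307, -0.0875]], clamp_n=40)

```text
t: 1.77
tool_pos: [0.4795, 0.0775, 0.2239]
tool_rot: [0.081, 2.108, -0.053]
contact_force: [-0.3, -0.2, -0.4]
opening: 0.0001
grip_force: 0.0
```

```bash
python3 - <<'E'
from h import *
T=pose();print(T,sensors.get_obs()["q"])
Rt=toolrot(30,1);u,n=brd(34.5);P=CD+.118*u+.018*n;print(P-.12*Rt[:,2],rel(P-.12*Rt[:,2],Rt),rel(P,Rt))
E
```

```text
[[-0.5115  0.0796  0.8556  0.4795]
 [ 0.0367  0.9968 -0.0708  0.0775]
 [-0.8585 -0.0048 -0.5128  0.2239]
 [ 0.      0.      0.      1.    ]] [ 0.0944 -1.0101  2.5839 -0.2881  0.5611 -1.2392]
[ 0.3651 -0.0096  0.216 ] (array([ 0.0621, -0.0959, -0.0877]), array([-0.0125, -0.0148, -0.0017])) (array([ 0.0603, -0.0944,  0.0323]), array([-0.0125, -0.0148, -0.0017]))
```

Converted, 0.06 m / 0.6 = 0.1, 0.032 m / 0.6 = 0.0533, -0.015 rad / 3.1416 = -0.0048.

Emit:
jog_arm(steps=[[0, 0.0333, -0.0083, 0.0183, -0.0038, -0.0048, 0], [0, 0.0667, -0.0167, 0.0367, -0.0038, -0.0048, 0], [0, 0.1, -0.0233, 0.0533, -0.0038, -0.0048, 0], [0, 0.1, -0.0233, 0.0533, -0.0038, -0.0048, 0]])

```text
t: 2.1
tool_pos: [0.4827, 0.0676, 0.2209]
tool_rot: [0.075, 2.121, -0.041]
contact_force: [-0.1, -0.5, 0.0]
opening: -0.0001
grip_force: 0.0
```

```bash
python3 - <<'E'
from h import *
T=pose();print(T,sensors.get_obs()["q"])
Rt=toolrot(30,1);u,n=brd(34.5);P=CD+.118*u+.018*n;print(P+.08*cy,rel(P+.08*cy,Rt),rel(P,Rt))
ctrl_img=camrig.get_image("scene");cv2.imwrite("pics/s1.png",cv2.resize(ctrl_img[120:300,250:430,::-1],(600,600),interpolation=cv2.INTER_CUBIC))
E
```

```text
[[-0.5225  0.0706  0.8497  0.4827]
 [ 0.0373  0.9975 -0.0599  0.0676]
 [-0.8518  0.0004 -0.5238  0.2209]
 [ 0.      0.      0.      1.    ]] [ 0.0412 -1.01    2.5838 -0.1799  0.5584 -1.3587]
[0.4742 0.0631 0.156 ] (array([ 0.0595, -0.0051,  0.027 ]), array([-0.002 , -0.0277, -0.0017])) (array([ 0.0594, -0.0851,  0.0272]), array([-0.002 , -0.0277, -0.0017]))
```

View pics/s1.png

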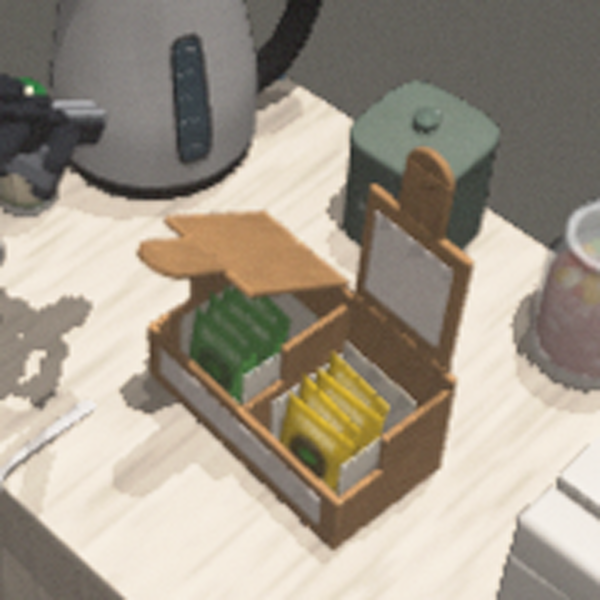

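The scene view shows the shut fingers on the left at crop (100,115), clear of the carton, with both headers untouched. At 30° pitch the arm is at its shoulder and elbow limits, so I'll pitch to about 45–50° and come in from the left side.

```bash
python3 - <<'E'
from h import *
for p,s,d in((45,.125,.024),(52,.132,.026)):
    Rt=toolrot(p,1);u,n=brd(34.5);P=CD+s*u+d*n;print(p,P+.08*cy,rel(P+.08*cy,Rt))
E
```

```text
45 [0.4651 0.0637 0.155 ] (array([ 0.0653, -0.0054,  0.0198]), array([-0.0013,  0.2344, -0.0016]))
52 [0.4582 0.0642 0.1573] (array([ 0.067 , -0.0054,  0.0127]), array([-0.0012,  0.3566, -0.0017]))
```

Converted, 0.065 m / 0.6 = 0.1083, 0.03 m / 0.6 = 0.05, 0.234 rad / 3.1416 = 0.0745.

Emit:
jog_arm(steps=[[0, 0, 0, 0, 0, 0.0382, 0], [0, 0, 0, 0, 0, 0.0745, 0], [0, 0.05, -0.005, 0.0167, 0, 0.0745, 0], [0, 0.1083, -0.0083, 0.0333, 0, 0.0745, 0], [0, 0.1083, -0.0083, 0.0333, 0, 0.0745, 0], [0, 0.1083, -0.0083, 0.0333, 0, 0.0745, 0]])

```text
t: 2.65
tool_pos: [0.4636, 0.0648, 0.1513]
tool_rot: [0.081, 2.361, -0.033]
contact_force: [0.8, -1.0, 0.6]
opening: 0.0001
grip_force: 0.0
```

```bash
python3 - <<'E'
from h import *
T=pose();print(T,sensors.get_obs()["q"])
for p,s,d in((45,.125,.024),(52,.132,.026)):
    Rt=toolrot(p,1);u,n=brd(34.5);P=CD+s*u+d*n;print(p,P+.08*cy,rel(P+.08*cy,Rt))
E
```

```text
[[-0.7093  0.0687  0.7015  0.4636]
 [ 0.0488  0.9976 -0.0484  0.0648]
 [-0.7032 -0.0001 -0.711   0.1513]
 [ 0.      0.      0.      1.    ]] [ 0.0154 -0.8747  2.5544 -0.0935  0.6859 -1.4385]
45 [0.4651 0.0637 0.155 ] (array([-0.0038, -0.0009, -0.0016]), array([-0.0006, -0.0055, -0.0004]))
52 [0.4582 0.0642 0.1573] (array([-0.0005, -0.001 , -0.0081]), array([-0.0005,  0.1166, -0.0004]))
```

Converted, -0.08 m / 0.6 = -0.1333, -0.04 m / 0.6 = -0.0667.

Emit:
jog_arm(steps=[[0, 0, -0.0667, 0, 0, 0, 0], [0, 0, -0.1333, 0, 0, 0, 0], [0, 0, -0.1333, 0, 0, 0, 0], [0, 0, -0.1333, 0, 0, 0, 0]])

```text
t: 2.98
tool_pos: [0.4642, -0.0152, 0.1622]
tool_rot: [0.086, 2.35, -0.025]
contact_force: [-2.3, 20.9, 2.6]
opening: -0.0001
grip_force: 9.9
```

```bash
python3 - <<'E'
from h import *
T=pose();print(T[:3,3],sensors.get_obs()["q"])
img=camrig.get_image("scene");cv2.imwrite("pics/s2.png",cv2.resize(img[120:300,250:430,::-1],(600,600),interpolation=cv2.INTER_CUBIC))
for a in(36,50,65,80,95,103):
    p={36:45,50:45,65:45,80:45,95:45,103:45}[a];u,n=brd(a)
    # finger front corner (tip, tool -x side) at s=.118 on underside: TCP = contact + 11mm along tool x + .002
    Rt=toolrot(p,1);P=CD+.120*u+.003*n+.011*Rt[:,0];print(a,P,rel(P,Rt))
E
```

```text
[ 0.4642 -0.0152  0.1622] [-0.2932 -0.9603  2.5769  0.2375  0.7623 -1.8974]
36 [ 0.4696 -0.0167  0.1643] (array([-0.0057, -0.0022,  0.0023]), array([ 0.0051,  0.004 , -0.0061]))
50 [ 0.489  -0.0181  0.1862] (array([-0.0349, -0.0021,  0.0007]), array([ 0.0051,  0.004 , -0.0061]))
65 [ 0.5149 -0.0198  0.2037] (array([-0.0656, -0.0019,  0.0068]), array([ 0.0051,  0.004 , -0.0061]))
80 [ 0.5445 -0.0219  0.2139] (array([-0.0937, -0.0018,  0.0207]), array([ 0.0051,  0.004 , -0.0061]))
95 [ 0.5757 -0.024   0.216 ] (array([-0.1173, -0.0018,  0.0414]), array([ 0.0051,  0.004 , -0.0061]))
103 [ 0.5923 -0.0251  0.2138] (array([-0.1274, -0.0018,  0.0547]), array([ 0.0051,  0.004 , -0.0061]))
```

View pics/s2.png

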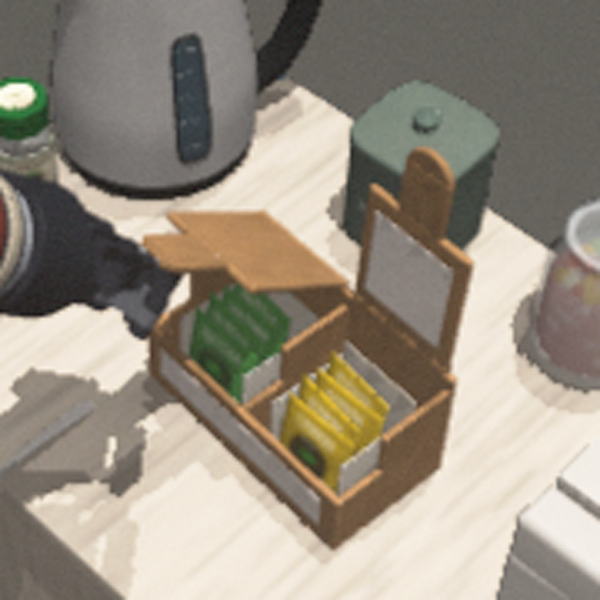

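The finger caught the tab's side with 21 N sideways, because the elbow limit lifted the tip. In the crop the fingertip is at (150,330), with the gripper body beside the tab end at (150,250). I'll back off to the left, pitch steeper and go lower.

Converted, 0.06 m / 0.6 = 0.1, 0.03 m / 0.6 = 0.05.

Emit:
jog_arm(steps=[[0, 0, 0.05, 0, 0, 0, 0], [0, 0, 0.1, 0, 0, 0, 0], [0, 0, 0.1, 0, 0, 0, 0]])

```text
t: 3.28
tool_pos: [0.4688, 0.0499, 0.1626]
tool_rot: [0.072, 2.348, -0.028]
contact_force: [-1.4, -0.1, 0.2]
opening: -0.0004
grip_force: 0.0
```

```bash
python3 - <<'E'
from h import *
T=pose();print(T[:3,3],sensors.get_obs()["contact_force"])
img=camrig.get_image("scene");cv2.imwrite("pics/s3.png",img[:,:,::-1])
for p,s,d in((52,.132,.032),(57,.136,.034)):
    Rt=toolrot(p,1);u,n=brd(34.5);P=CD+s*u+d*n+.06*cy;print(p,P,rel(P,Rt))
a=cv2.imread("pics/s0.png")[150:290,285:405].astype(int);b=img[150:290,285:405,::-1].astype(int)
m=(np.abs(a-b).sum(2)>60);ys,xs=np.nonzero(m[:,15:]);print(m[:,15:].sum(), xs.min()+300 if len(xs) else 0)
E
```

```text
[0.4688 0.0499 0.1626] [-1.4193 -0.1298  0.2033]
52 [0.4535 0.0445 0.1524] (array([ 0.0173, -0.0045, -0.0039]), array([0.0045, 0.1279, 0.0049]))
57 [0.449  0.0448 0.153 ] (array([ 0.02  , -0.0044, -0.0075]), array([0.0043, 0.2152, 0.005 ]))
0 0
```

Converted, 0.017 m / 0.6 = 0.0283, -0.004 m / 0.6 = -0.0067, 0.13 rad / 3.1416 = 0.0414.

Emit:
jog_arm(steps=[[0, 0.0283, -0.0067, -0.0067, 0, 0.0382, 0], [0, 0.0283, -0.0067, -0.0067, 0.0013, 0.0414, 0.0016], [0, 0.0283, -0.0067, -0.0067, 0.0013, 0.0414, 0.0016]])

```text
t: 3.58
tool_pos: [0.454, 0.0406, 0.1516]
tool_rot: [0.096, 2.479, -0.032]
contact_force: [-0.7, -0.2, -1.0]
opening: 0.0002
grip_force: 0.0
```

```bash
python3 - <<'E'
from h import *
o=sensors.get_obs();T=pose(o);print(T[:3,3],o["contact_force"],o["q"])
for p,s,d in((52,.132,.032),(52,.132,.026)):
    Rt=toolrot(p,1);u,n=brd(34.5);P=CD+s*u+d*n;print(p,P,rel(P,Rt))
E
```

```text
[0.454  0.0406 0.1516] [-0.7438 -0.1723 -1.0415] [-0.0728 -0.8552  2.5084 -0.0033  0.8269 -1.5644]
52 [ 0.4494 -0.0154  0.1524] (array([-0.0003, -0.0562, -0.0008]), array([-0.0053, -0.0018, -0.0079]))
52 [ 0.4528 -0.0156  0.1573] (array([-0.006 , -0.0561, -0.0026]), array([-0.0053, -0.0018, -0.0079]))
```

Converted, -0.056 m / 0.6 = -0.0933, -0.04 m / 0.6 = -0.0667.

Emit:
jog_arm(steps=[[0, 0.0017, -0.0333, 0, 0, 0, 0], [0, 0.0017, -0.0667, 0, 0, 0, 0], [0, 0.0017, -0.0933, 0, 0, 0, 0], [0, 0.0017, -0.0933, 0, 0, 0, 0], [0, 0.0017, -0.0933, 0, 0, 0, 0]])

```text
t: 4.0
tool_pos: [0.4471, -0.016, 0.1479]
tool_rot: [0.1, 2.482, -0.034]
contact_force: [-0.4, 0.4, 0.2]
opening: -0.0002
grip_force: 0.0
```

```bash
python3 - <<'E'
from h import *
o=sensors.get_obs();T=pose(o);print(T,o["contact_force"],o["q"])
for a in(34.5,40,50,60,70,80,90,96,100):
    u,n=brd(a);s=.132
    Rt=toolrot(52,1);P=CD+s*u+.003*n+.011*Rt[:,0];print(a,P,*rel(P,Rt))
E
```

```text
[[-0.789   0.0803  0.6091  0.4471]
 [ 0.0638  0.9968 -0.0488 -0.016 ]
 [-0.6111  0.0004 -0.7916  0.1479]
 [ 0.      0.      0.      1.    ]] [-0.419  0.396  0.211] [-0.2797 -0.91    2.5382  0.1591  0.8719 -1.8319]
34.5 [ 0.4571 -0.0159  0.1695] [-0.0211  0.0009 -0.011 ] [-0.0073 -0.0058 -0.01  ]
40 [ 0.4645 -0.0164  0.1798] [-0.0332  0.001  -0.0146] [-0.0073 -0.0058 -0.01  ]
50 [ 0.4804 -0.0175  0.1964] [-0.056   0.0012 -0.018 ] [-0.0073 -0.0058 -0.01  ]
60 [ 0.4989 -0.0187  0.21  ] [-0.079   0.0014 -0.0175] [-0.0073 -0.0058 -0.01  ]
70 [ 0.5195 -0.0201  0.2202] [-0.1015  0.0017 -0.013 ] [-0.0073 -0.0058 -0.01  ]
80 [ 0.5415 -0.0217  0.2267] [-0.123   0.0019 -0.0046] [-0.0073 -0.0058 -0.01  ]
90 [ 0.5644 -0.0232  0.2292] [-0.1426  0.0022  0.0074] [-0.0073 -0.0058 -0.01  ]
96 [ 0.5781 -0.0241  0.2288] [-0.1533  0.0024  0.0162] [-0.0073 -0.0058 -0.01  ]
100 [ 0.5873 -0.0248  0.2277] [-0.1599  0.0025  0.0226] [-0.0073 -0.0058 -0.01  ]
```

Converted, -0.1426 m / 0.6 = -0.2377, -0.133 m / 0.6 = -0.2217.

Emit:
jog_arm(steps=[[0, -0.03, 0, -0.015, 0, 0, 0], [0, -0.055, 0.0017, -0.0243, 0, 0, 0], [0, -0.075, 0.0017, -0.0283, 0, 0, 0], [0, -0.0933, 0.0017, -0.03, 0, 0, 0], [0, -0.1133, 0.0017, -0.03, 0, 0, 0], [0, -0.1317, 0.0017, -0.0292, 0, 0, 0], [0, -0.15, 0.0025, -0.0267, 0, 0, 0], [0, -0.1692, 0.0028, -0.0217, 0, 0, 0], [0, -0.1867, 0.0033, -0.015, 0, 0, 0], [0, -0.205, 0.0033, -0.0077, 0, 0, 0], [0, -0.2217, 0.0033, 0.0017, 0, 0, 0], [0, -0.2377, 0.0033, 0.0123, 0, 0, 0], [0, -0.2377, 0.0033, 0.0123, 0, 0, 0], [0, -0.2377, 0.0033, 0.0123, 0, 0, 0]])

```text
t: 5.17
tool_pos: [0.5642, -0.0206, 0.2278]
tool_rot: [0.094, 2.486, -0.031]
contact_force: [-2.2, -0.4, 1.8]
opening: -0.0003
grip_force: 1.1
```

```bash
python3 - <<'E'
from h import *
o=sensors.get_obs();T=pose(o);print(T,o["contact_force"],o["wrist_torque"],o["q"])
img=camrig.get_image("scene");t=camrig.get_image("top");cv2.imwrite("pics/s4.png",img[:,:,::-1]);cv2.imwrite("pics/t4.png",t[:,:,::-1])
A=cv2.resize(img[150:290,285:405,::-1],(400,467),interpolation=cv2.INTER_CUBIC);B=cv2.resize(t[160:250,300:410,::-1],(400,327),interpolation=cv2.INTER_CUBIC)
c=np.zeros((470,800,3),np.uint8);c[:467,:400]=A;c[:327,400:]=B
cv2.imwrite("pics/z4.png",c)
E
```

```text
[[-0.7913  0.0751  0.6068  0.5642]
 [ 0.06    0.9972 -0.0451 -0.0206]
 [-0.6085  0.0007 -0.7936  0.2278]
 [ 0.      0.      0.      1.    ]] [-2.2307 -0.3981  1.8441] [-0.0853  0.4127 -0.0652] [-0.2094 -0.5109  2.1888  0.1127  0.8171 -1.7544]
```

View pics/z4.png

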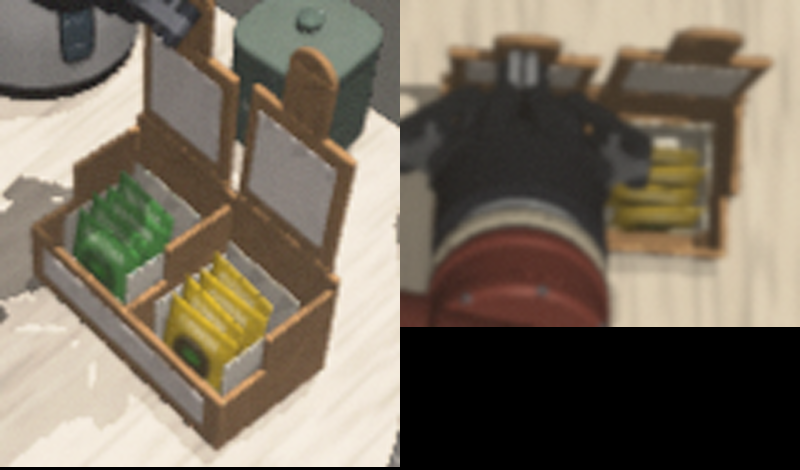

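The board now stands near 90° under load, parallel to its neighbour: its right corner is at (236,73) in the scene crop, and its tab top is at (527,40) in the top crop. I'll push to about 96°, release and measure.

Converted, -0.0107 m / 0.6 = -0.0178, 0.0088 m / 0.6 = 0.0147.

Emit:
jog_arm(steps=[[0, -0.0092, 0, 0.007, 0, 0, 0], [0, -0.0178, 0, 0.0147, 0, 0, 0], [0, -0.0178, 0, 0.0147, 0, 0, 0], [0, -0.0178, 0, 0.0147, 0, 0, 0]])

```text
t: 5.6
tool_pos: [0.5781, -0.0223, 0.2274]
tool_rot: [0.095, 2.486, -0.031]
contact_force: [-2.0, 0.9, 0.9]
opening: 0.0003
grip_force: 1.1
```

Emit:
jog_arm(steps=[[0, 0.0333, 0, -0.0267, 0, 0, 0], [0, 0.0667, 0, -0.05, 0, 0, 0], [0, 0.1167, 0.0333, -0.09, 0, 0, 0], [0, 0.15, 0.0833, -0.1167, 0, 0, 0], [0, 0.15, 0.1333, -0.1167, 0, 0, 0], [0, 0.15, 0.1833, -0.1167, 0, 0, 0], [0, 0.15, 0.2167, -0.1167, 0, 0, 0], [0, 0.15, 0.2167, -0.1167, 0, 0, 0]])

```text
t: 6.27
tool_pos: [0.4738, 0.1194, 0.2287]
tool_rot: [0.088, 2.485, -0.027]
contact_force: [0.1, 0.2, 0.2]
opening: 0.0001
grip_force: 0.0
```

```bash
python3 - <<'E'
from h import *
img=camrig.get_image("scene");t=camrig.get_image("top");cv2.imwrite("pics/s5.png",img[:,:,::-1]);cv2.imwrite("pics/t5.png",t[:,:,::-1])
A=cv2.resize(img[140:280,285:405,::-1],(400,467),interpolation=cv2.INTER_CUBIC);B=cv2.resize(t[160:250,300:410,::-1],(400,327),interpolation=cv2.INTER_CUBIC)
c=np.zeros((470,800,3),np.uint8);c[:467,:400]=A;c[:327,400:]=B
cv2.imwrite("pics/z5.png",c)
E
```

```text
(no output)
```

View pics/z5.png

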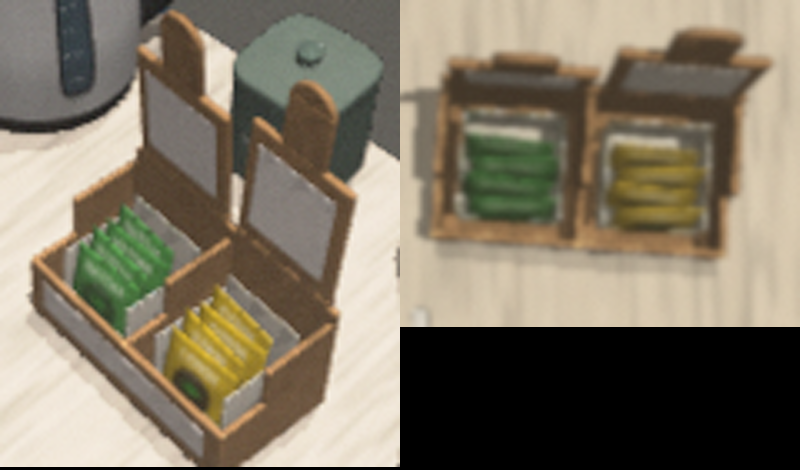

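Scene crop (origin (285,140)): lowered-header corners are L(140,43) and R(230,108), with tip (183,11). The raised ones are L(258,120) and R(353,198), with tip (310,81). Top crop: down L(447,58), R(597,70), tip (525,52); up L(620,53), R(770,62), tip (712,33).

```bash
python3 - <<'E'
from h import *
S=lambda u,v:ray("scene",(285+u/3.333,140+v/3.333))
Tp=lambda u,v:ray("top",(300+(u-400)/3.636,160+v/3.636))
for n,a,b,c in[("up L",(258,120),(620,53),CU),("up R",(353,198),(770,62),CU),("up tip",(310,81),(712,33),CU),("dn L",(140,43),(447,58),CD),("dn R",(230,108),(597,70),CD),("dn tip",(183,11),(525,52),CD)]:
    p,e=tri(S(*a),Tp(*b));d=p-c;print(n,p,e,"x,y,z in header",d@cx,d@cy,d[2],np.degrees(np.arctan2(d[2],-d@cx)))
E
```

```text
up L [ 0.5756 -0.076   0.2023] 0.0015649188572368817 x,y,z in header 0.0031745784520938506 0.04109204769568945 0.09829139897597487 91.84987438520874
up R [ 0.5691 -0.1567  0.2013] 0.00047373298604280723 x,y,z in header 0.00212419104748624 -0.0398562731707507 0.09734388186573485 91.25008235719777
up tip [ 0.5727 -0.1138  0.2645] 0.0004526202881487701 x,y,z in header 0.0028026464948723495 0.0031375520716698797 0.16054603932335293 91.0001087992219
dn L [0.5725 0.0187 0.2052] 0.0003064608030003726 x,y,z in header -0.006431915506172088 0.04237493728546457 0.10124119201728422 86.36484911881159
dn R [ 0.5649 -0.0624  0.2106] 0.0013532051954300663 x,y,z in header -0.008459490194521592 -0.039061076236841005 0.10664244756451731 85.46446783670243
dn tip [ 0.5653 -0.0213  0.2625] 0.0005992146953330659 x,y,z in header -0.010831473722823467 0.0019376609556579617 0.1584857266271258 86.09028393174025
```

Converted, -0.13 m / 0.6 = -0.2167, -0.11 m / 0.6 = -0.1833.

Emit:
jog_arm(steps=[[0, 0, -0.0667, 0, 0, 0, 0], [0, 0, -0.1333, 0, 0, 0, 0], [0, -0.0333, -0.1833, 0.0267, 0, 0, 0], [0, -0.0833, -0.2167, 0.0667, 0, 0, 0], [0, -0.1133, -0.2167, 0.0883, 0, 0, 0], [0, -0.1267, -0.2167, 0.0983, 0, 0, 0], [0, -0.1383, -0.2167, 0.1067, 0, 0, 0], [0, -0.15, -0.2167, 0.1167, 0, 0, 0], [0, -0.1633, -0.2167, 0.13, 0, 0, 0], [0, -0.1633, -0.2167, 0.13, 0, 0, 0], [0, -0.1633, -0.2167, 0.13, 0, 0, 0]])

```text
t: 7.28
tool_pos: [0.5888, -0.0248, 0.2255]
tool_rot: [0.097, 2.487, -0.033]
contact_force: [-2.3, -0.6, 1.0]
opening: -0.0001
grip_force: 1.1
```

Emit:
jog_arm(steps=[[0, 0.0333, 0, -0.0267, 0, 0, 0], [0, 0.0667, 0, -0.05, 0, 0, 0], [0, 0.1167, 0.0333, -0.09, 0, 0, 0], [0, 0.15, 0.0833, -0.1167, 0, 0, 0], [0, 0.15, 0.1333, -0.1167, 0, 0, 0], [0, 0.15, 0.1833, -0.1167, 0, 0, 0], [0, 0.15, 0.2167, -0.1167, 0, 0, 0], [0, 0.15, 0.2167, -0.1167, 0, 0, 0]])

```text
t: 7.95
tool_pos: [0.4845, 0.1179, 0.227]
tool_rot: [0.09, 2.485, -0.028]
contact_force: [1.1, -1.1, 0.3]
opening: -0.0001
grip_force: 0.0
```

```bash
python3 - <<'E'
from h import *
img=camrig.get_image("scene");t=camrig.get_image("top");cv2.imwrite("pics/s6.png",img[:,:,::-1]);cv2.imwrite("pics/t6.png",t[:,:,::-1])
A=cv2.resize(img[140:240,315:405,::-1],(400,444),interpolation=cv2.INTER_CUBIC);B=cv2.resize(t[160:200,305:405,::-1],(400,160),interpolation=cv2.INTER_CUBIC)
c=np.zeros((450,800,3),np.uint8);c[:444,:400]=A;c[:160,400:]=B
cv2.imwrite("pics/z6.png",c)
E
```

```text
(no output)
```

View pics/z6.png

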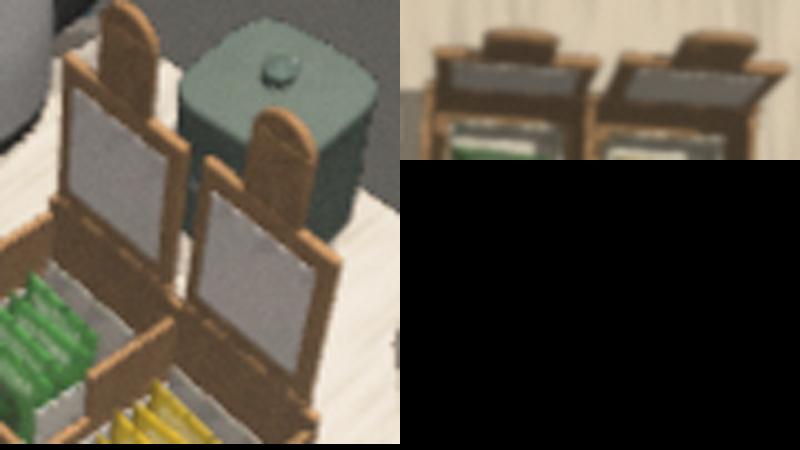

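Scene crop (4.44×, origin (315,140)): down L(67,52), R(188,150), tip (122,0); up L(210,157), R(340,262), tip (274,108). Top crop (4×, origin (305,160)): down L(435,47), R(599,62), tip (522,29); up L(620,56), R(787,66), tip (719,33).

```bash
python3 - <<'E'
from h import *
S=lambda u,v:ray("scene",(315+u/4.444,140+v/4.44))
Tp=lambda u,v:ray("top",(305+(u-400)/4,160+v/4))
for n,a,b,c in[("up L",(210,157),(620,56),CU),("up R",(340,262),(787,66),CU),("up tip",(274,108),(719,33),CU),("dn L",(67,52),(435,47),CD),("dn R",(188,150),(599,62),CD),("dn tip",(122,0),(522,29),CD)]:
    p,e=tri(S(*a),Tp(*b));d=p-c;print(n,p,e,"x,y,z in header",d@cx,d@cy,d[2],np.degrees(np.arctan2(d[2],-d@cx)))
E
```

```text
up L [ 0.5766 -0.0749  0.2027] 0.0014147313449982067 x,y,z in header 0.004080074739205695 0.04226919652205508 0.09866342866140089 92.36802981994484
up R [ 0.5703 -0.1568  0.2015] 0.0007104649702734042 x,y,z in header 0.003383467410936933 -0.0399132232747741 0.09753772060937589 91.98672575255773
up tip [ 0.5737 -0.1115  0.2626] 0.0016624831391354841 x,y,z in header 0.003620239812617321 0.0055371424354819405 0.1585549783194113 91.30799064049114
dn L [0.5808 0.0172 0.2042] 1.5554582686243277e-05 x,y,z in header 0.0019533361214783503 0.041466797717522284 0.10020116006534675 91.11679088155086
dn R [ 0.5737 -0.0644  0.2018] 0.0012127839412326487 x,y,z in header 0.0004943681052676939 -0.04047977875349109 0.09775563498002386 90.2897527543442
dn tip [ 0.5757 -0.0218  0.2655] 0.0019547111625923892 x,y,z in header -0.00043063793446806124 0.0021881065177471073 0.16146743686527093 89.84719099949292
```

The lean differs by about 1.5° now. I'll check it more closely with the wrist camera above and between the headers, squared to the carton, so that equal lean shows as equal rows.

```bash
python3 - <<'E'
from h import *
Rt=toolrot(90,1);m=(CD+CU)/2;P=m-.03*cx;P[2]=.40
print(P,rel(P,Rt))
u=np.array([P[0]-.1,.1179,.4]);print(rel(u,Rt))
E
```

```text
[ 0.5429 -0.0684  0.4   ] (array([-0.1625, -0.1788, -0.0942]), array([-0.0016,  0.6541, -0.0063]))
(array([-0.0724, -0.0005, -0.1632]), array([-0.0016,  0.6541, -0.0063]))
```

The rows are not in the units I measure in: shifts go in shares of 0.6 m and turns go in shares of pi rad. I convert before sending: -0.179 m / 0.6 = -0.2983, -0.163 m / 0.6 = -0.2717, 0.654 rad / 3.1416 = 0.2082.

Emit:
jog_arm(steps=[[0, -0.12, 0, -0.2717, 0, 0.2082, 0], [0, -0.12, 0, -0.2717, 0, 0.2082, 0], [0, -0.12, 0, -0.2717, 0, 0.2082, 0], [0, -0.12, 0, -0.2717, 0, 0.2082, 0], [0, -0.12, 0, -0.2717, 0, 0.2082, 0], [0, -0.27, -0.2983, -0.1567, -0.0006, 0.2082, -0.0019], [0, -0.27, -0.2983, -0.1567, -0.0006, 0.2082, -0.0019], [0, -0.27, -0.2983, -0.1567, -0.0006, 0.2082, -0.0019], [0, -0.27, -0.2983, -0.1567, -0.0006, 0.2082, -0.0019], [0, -0.27, -0.2983, -0.1567, -0.0006, 0.2082, -0.0019], [0, -0.27, -0.2983, -0.1567, -0.0006, 0.2082, -0.0019], [0, -0.27, -0.2983, -0.1567, -0.0006, 0.2082, -0.0019], [0, -0.27, -0.2983, -0.1567, -0.0006, 0.2082, -0.0019]])

```text
t: 9.13
tool_pos: [0.5422, -0.0703, 0.3995]
tool_rot: [-0.114, -3.139, -0.002]
contact_force: [0.8, -0.7, 0.2]
opening: -0.0004
grip_force: 0.0
```

```bash
python3 - <<'E'
from h import *
T=pose();print(T);img=camrig.get_image("wrist");np.save("T7.npy",T);cv2.imwrite("pics/w7.png",img[:,:,::-1])
for C in(CU,CD):
  for a in(90,92,94):
    u,n=brd(a);print(a,[proj("wrist",C+s*u-k*.042*cy*(s<.11),T).round(1) for s,k in((.156,0),(.1,1),(.1,-1),(0,1))])
E
```

```text
[[-0.9974  0.0723 -0.0001  0.5422]
 [ 0.0723  0.9974  0.0016 -0.0703]
 [ 0.0003  0.0016 -1.      0.3995]
 [ 0.      0.      0.      1.    ]]
90 [array([271.5, 225.2]), array([237.6, 206. ]), array([320.8, 205.5]), array([255.7, 182.7])]
92 [array([271.8, 231.1]), array([237.9, 209.2]), array([320.8, 208.8]), array([255.7, 182.7])]
94 [array([272.2, 236.8]), array([238.2, 212.5]), array([320.9, 212. ]), array([255.7, 182.7])]
90 [array([380.1, 224.6]), array([329.7, 205.5]), array([412.9, 205. ]), array([328.2, 182.3])]
92 [array([379.8, 230.5]), array([329.7, 208.7]), array([412.6, 208.3]), array([328.2, 182.3])]
94 [array([379.5, 236.2]), array([329.7, 211.9]), array([412.4, 211.5]), array([328.2, 182.3])]
```

View pics/w7.png

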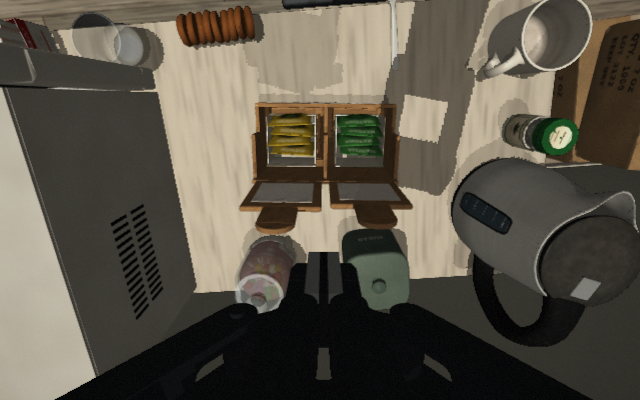

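The wrist view shows the raised header on the left, tab end at about (276,231), and the folded one on the right, tab end at about (376,228). Next I'll measure the row profiles.

```bash
cat > prof.py <<'E'
from h import *
import sys
img=cv2.imread(sys.argv[1]);hsv=cv2.cvtColor(img,cv2.COLOR_BGR2HSV);b,g,r=[img[:,:,i].astype(int) for i in range(3)]
m=((r>b*1.45)&(r>40)).astype(np.uint8)
n,l,st,ce=cv2.connectedComponentsWithStats(m)
def last(c0,c1,r0=195,r1=250):
    out=[]
    for c in range(c0,c1):
        ys=np.nonzero(m[r0:r1,c])[0];out.append(r0+ys.max() if len(ys) else -1)
    return out
print("up tab",last(255,300));print("dn tab",last(352,400))
print("up board L side",last(243,256));print("up between tab and right",last(300,320))
print("dn left",last(335,355));print("dn right",last(398,410))
f=[];
for c in (262,280,300,340,360,380):
    ys=np.nonzero(m[90:125,c])[0];f.append(90+ys.min() if len(ys) else -1)
print("front edge",f)
cv2.imwrite("pics/_c.png",cv2.resize(img[165:245,225:425],(800,320),interpolation=cv2.INTER_CUBIC))
E
python3 prof.py pics/w7.png
```

```text
up tab [np.int64(226), np.int64(229), np.int64(230), np.int64(230), np.int64(231), np.int64(247), np.int64(232), np.int64(244), np.int64(232), np.int64(246), np.int64(233), np.int64(233), np.int64(233), np.int64(242), np.int64(234), np.int64(234), np.int64(241), np.int64(234), np.int64(234), np.int64(234), np.int64(234), np.int64(234), np.int64(234), np.int64(234), np.int64(233), np.int64(233), np.int64(233), np.int64(233), np.int64(233), np.int64(232), np.int64(232), np.int64(232), np.int64(231), np.int64(231), np.int64(230), np.int64(230), np.int64(229), np.int64(228), np.int64(227), np.int64(226), np.int64(219), np.int64(214), np.int64(211), np.int64(211), np.int64(211)]
dn tab [np.int64(208), np.int64(208), np.int64(208), np.int64(210), np.int64(215), np.int64(219), np.int64(222), np.int64(223), np.int64(224), np.int64(224), np.int64(225), np.int64(226), np.int64(226), np.int64(226), np.int64(227), np.int64(227), np.int64(227), np.int64(228), np.int64(228), np.int64(228), np.int64(228), np.int64(228), np.int64(228), np.int64(228), np.int64(229), np.int64(229), np.int64(229), np.i
[... 749 characters left out ...]
t64(211), np.int64(211), np.int64(211), np.int64(211), np.int64(211), np.int64(211), np.int64(211)]
dn left [np.int64(208), np.int64(208), np.int64(208), np.int64(208), np.int64(208), np.int64(208), np.int64(208), np.int64(208), np.int64(208), np.int64(208), np.int64(208), np.int64(208), np.int64(208), np.int64(208), np.int64(208), np.int64(208), np.int64(208), np.int64(208), np.int64(208), np.int64(208)]
dn right [np.int64(209), np.int64(209), np.int64(208), np.int64(209), np.int64(208), np.int64(209), np.int64(208), np.int64(208), np.int64(209), np.int64(208), np.int64(208), np.int64(208)]
front edge [np.int64(102), np.int64(103), np.int64(103), np.int64(104), np.int64(104), np.int64(104)]
```

View pics/_c.png

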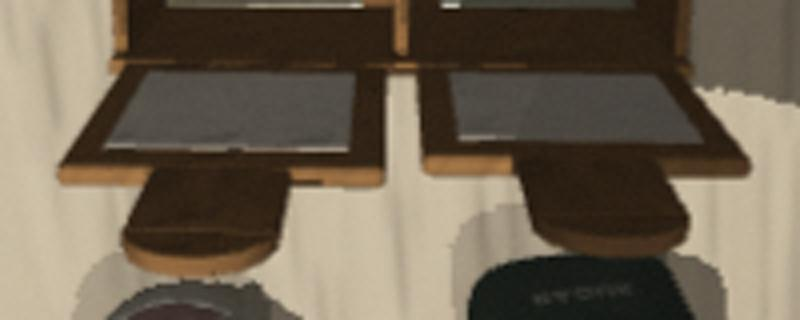

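Board top edges are at rows 211 (up) and 208 (down), tab ends at 234 and 229, and the carton itself tilts by about +1.2 px over that span. So header_down is about 2° short (1.65 and 2.9 px/°). I'll push about 2.3° further than last time.

```bash
python3 - <<'E'
from h import *
Rt=R.from_rotvec([.096,2.487,-.032]).as_matrix()
for P in([.49,-.02,.31],[.52,-.0225,.226],[.5888,-.0248,.2255],[.5937,-.0251,.225]):print(P,*rel(np.array(P),Rt))
E
```

```text
[0.49, -0.02, 0.31] [0.0556 0.0454 0.09  ] [ 0.0029 -0.6524  0.0058]
[0.52, -0.0225, 0.226] [0.0255 0.0449 0.174 ] [ 0.0029 -0.6524  0.0058]
[0.5888, -0.0248, 0.2255] [-0.0433  0.0475  0.1746] [ 0.0029 -0.6524  0.0058]
[0.5937, -0.0251, 0.225] [-0.0482  0.0475  0.1751] [ 0.0029 -0.6524  0.0058]
```

Converted, 0.175 m / 0.6 = 0.2917, 0.174 m / 0.6 = 0.29, -0.652 rad / 3.1416 = -0.2075.

Emit:
jog_arm(steps=[[0, 0.0933, 0.075, 0.15, 0.001, -0.2075, 0.0019], [0, 0.0933, 0.075, 0.15, 0.001, -0.2075, 0.0019], [0, 0.0933, 0.075, 0.15, 0.001, -0.2075, 0.0019], [0, 0.0933, 0.075, 0.15, 0.001, -0.2075, 0.0019], [0, 0.0933, 0.075, 0.15, 0.001, -0.2075, 0.0019], [0, 0.0933, 0.075, 0.15, 0.001, -0.2075, 0.0019], [0, 0.0433, 0.075, 0.29, 0.001, -0.2075, 0.0019], [0, 0.0433, 0.075, 0.29, 0.001, -0.2075, 0.0019], [0, 0.0433, 0.075, 0.29, 0.001, -0.2075, 0.0019], [0, 0.0083, 0.0767, 0.2908, 0.001, -0.2075, 0.0019], [0, -0.02, 0.0783, 0.2908, 0.001, -0.2075, 0.0019], [0, -0.035, 0.0783, 0.2908, 0.001, -0.2075, 0.0019], [0, -0.05, 0.0792, 0.2908, 0.001, -0.2075, 0.0019], [0, -0.0617, 0.0792, 0.2908, 0.001, -0.2075, 0.0019], [0, -0.0717, 0.0792, 0.291, 0.001, -0.2075, 0.0019], [0, -0.0808, 0.0792, 0.2917, 0.001, -0.2075, 0.0019], [0, -0.0808, 0.0792, 0.2917, 0.001, -0.2075, 0.0019], [0, -0.0808, 0.0792, 0.2917, 0.001, -0.2075, 0.0019]])

```text
t: 10.68
tool_pos: [0.5948, -0.0248, 0.2253]
tool_rot: [0.095, 2.487, -0.032]
contact_force: [-2.0, -0.5, 0.8]
opening: 0.0001
grip_force: 1.1
```

```bash
python3 - <<'E'
from h import *
Rt=toolrot(90,1);m=(CD+CU)/2;P=m-.03*cx;P[2]=.40
print(pose()[:3,3]);print(rel(pose()[:3,3]-.09*cx,pose()[:3,:3]),rel(np.array([.48,-.02,.40]),Rt),rel(np.array([.5422,-.0703,.3995]),Rt))
E
```

```text
[ 0.5948 -0.0248  0.2253]
(array([ 0.0715, -0.0007, -0.0547]), array([0., 0., 0.])) (array([-0.0149, -0.004 , -0.2085]), array([-0.0029,  0.6527, -0.0078])) (array([-0.0669, -0.0494, -0.1681]), array([-0.0029,  0.6527, -0.0078]))
```

Next: retreat, rise, and look from the same place, turning the camera +0.010 rad less so it squares with the carton.

Converted, -0.208 m / 0.6 = -0.3467, -0.17 m / 0.6 = -0.2833, 0.653 rad / 3.1416 = 0.2079.

Emit:
jog_arm(steps=[[0, 0.0333, 0, -0.0267, 0, 0, 0], [0, 0.08, 0, -0.0617, 0, 0, 0], [0, 0.12, 0, -0.0917, 0, 0, 0], [0, 0.075, 0, -0.15, 0, 0.0382, 0], [0, 0.0333, 0, -0.2167, 0, 0.0796, 0], [0, 0, 0, -0.2833, 0, 0.1178, 0], [0, -0.025, -0.0067, -0.3467, 0, 0.1592, 0], [0, -0.025, -0.0067, -0.3467, 0, 0.1974, 0], [0, -0.025, -0.0067, -0.3467, -0.001, 0.2079, -0.0025], [0, -0.1117, -0.0817, -0.28, -0.001, 0.2079, -0.0025], [0, -0.1117, -0.0817, -0.28, -0.001, 0.2079, -0.0025], [0, -0.1117, -0.0817, -0.28, -0.001, 0.2079, -0.0025], [0, -0.1117, -0.0817, -0.28, -0.001, 0.2079, -0.0025]])

```text
t: 11.77
tool_pos: [0.543, -0.0709, 0.3979]
tool_rot: [-0.109, -3.138, -0.001]
contact_force: [-1.0, 0.3, -0.5]
opening: 0.0
grip_force: 0.0
```

```bash
python3 - <<'E'
from h import *
T=pose();print(T);img=camrig.get_image("wrist");np.save("T8.npy",T);cv2.imwrite("pics/w8.png",img[:,:,::-1])
for C in(CU,CD):
  for a in(90,92,94):
    u,n=brd(a);print(a,[proj("wrist",C+s*u-k*.042*cy*(s<.11),T).round(1) for s,k in((.156,0),(.1,1),(.1,-1),(0,1))])
E
python3 prof.py pics/w8.png | sed 's/np.int64//g'
```

```text
[[-0.9976  0.0694 -0.0021  0.543 ]
 [ 0.0694  0.9976  0.0008 -0.0709]
 [ 0.0022  0.0007 -1.      0.3979]
 [ 0.      0.      0.      1.    ]]
90 [array([272. , 225.1]), array([237.9, 205.7]), array([321.5, 205.5]), array([256. , 182.6])]
92 [array([272.3, 231. ]), array([238.2, 209. ]), array([321.5, 208.8]), array([256. , 182.6])]
94 [array([272.6, 236.8]), array([238.5, 212.3]), array([321.5, 212. ]), array([256. , 182.6])]
90 [array([381.2, 224.8]), array([330.5, 205.5]), array([414. , 205.3]), array([328.8, 182.4])]
92 [array([380.8, 230.7]), array([330.4, 208.8]), array([413.8, 208.6]), array([328.8, 182.4])]
94 [array([380.5, 236.5]), array([330.4, 212. ]), array([413.5, 211.8]), array([328.8, 182.4])]
up tab [(210), (227), (229), (247), (231), (231), (232), (242), (242), (232), (233), (244), (233), (233), (233), (234), (234), (234), (234), (234), (234), (234), (234), (234), (233), (233), (233), (233), (233), (232), (232), (232), (231), (23
[... 295 characters left out ...]
6), (236), (236), (236), (236), (236), (236), (236), (236), (235), (235), (235), (234), (234), (233), (232), (230), (213), (212)]
up board L side [(210), (210), (210), (210), (210), (210), (210), (210), (210), (210), (210), (210), (210)]
up between tab and right [(211), (211), (211), (211), (210), (211), (211), (211), (211), (211), (211), (211), (211), (211), (211), (211), (211), (211), (211), (211)]
dn left [(212), (212), (212), (212), (212), (212), (212), (212), (212), (212), (212), (212), (212), (212), (212), (212), (212), (212), (212), (212)]
dn right [(213), (212), (213), (213), (213), (213), (213), (213), (213), (213), (213), (213)]
front edge [(102), (103), (103), (104), (104), (104)]
```

View pics/_c.png

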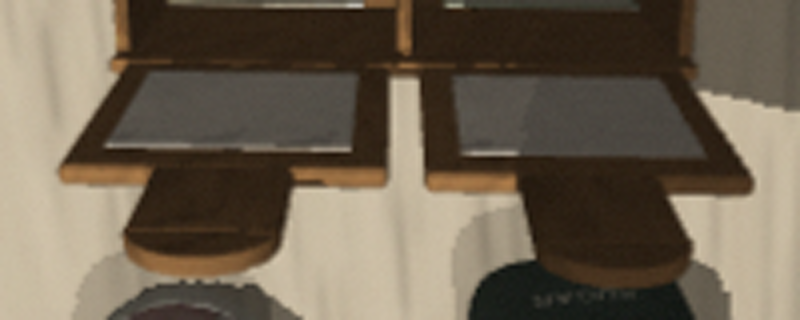

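The tab ends are at rows 236 (down) and 234 (up), and the board edges at 212.5 and 211. Once the 1.3 px image tilt is removed, the lean matches within about 0.3°. The robot is clear, so I'm handing in.

```bash
python3 -c "
from station import ctrl, camrig, sensors, finish_job
print(finish_job())"
```

```text
the job is handed in; nothing more can be done
None
```

The lowered header now stands by itself at about the raised one's lean (roughly 91–92°, within about 0.3° by the wrist camera), the raised header and the other things weren't touched, and the job is handed in at about 12 s; an early approach briefly pressed the tab sideways with 21 N, with no visible effect.

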